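# Open the label printer's cover with its twin release keys

### The arm

A 7-joint arm with a two-finger parallel gripper is mounted at the origin on the work surface. World frame = base frame: x ahead of the robot, y to its left, z up, the work surface at z = 0. Lengths are in m, angles in degrees, forces in N, time in s.
With the tool pointing down it reaches from about 0.4 to 0.85 m from the base axis. Payload 10.4 kg.
Tool frame: the origin (TCP) lies on the centre line of the jaws, within the pads' length; the fingertips stand 22 mm ahead of it and the grasp point (between the pads) lies 3 mm ahead of it; z points along the fingers, y is the direction in which the jaws open and shut (so a half turn about z gives the same grasp; the last joint's range is limited). The gripper opens to 85 mm and grips with 20 to 120 N. Pads are 22 mm wide; open, the fingers measure 114 mm over their backs; the gripper's body (76 mm by 85 mm) begins 54 mm behind the grasp point. The pads swing forward as they close: fully open they stand 13 mm farther back than shut.
Start: joints at [72.731, 19.034, -3.707, 83.658, 1.238, 77.344, -5.071], TCP at [0.172, -0.601, 0.253] pointing down, gripper open.
Joint ranges: [-148.97, 148.97], [-28.65, 121.19], [-84.17, 76.75], [9.2, 138.47], [-72.65, 252.65], [3.7, 117.97], [-149.18, 149.18]. Speed limits (degrees/s): [127.2, 127.2, 159.86, 159.86, 180, 180, 180].

### API

Orientations are given as [roll, pitch, yaw] about the fixed x, y, z axes, in that order (R = Rz(yaw) Ry(pitch) Rx(roll)).
In Python, from rig import telemetry, grab_frame, ticket gives the robot as it stands.
- The arm moves only by the tool apply_moves, never from a script. Its argument "deltas" is a list of rows, each a list of 5 numbers: the opening, from 0 (shut) to 1 (fully open), then the shift along the tool's x, y, z in m, then the turn about the tool's z in rad. A call has 1 to 5 rows; each row shifts and turns the pose as measured when the row begins, along the tool's axes as they then stand; what a row does not reach is not made up. A row lasts 1/10 s, in which the tool goes at most 50 mm and 8.59 degrees, less where a joint would pass 70% of its speed; a pose out of reach is approached as far as the arm can. A call is refused whole if a number of a shift passes 0.05 or a number of a turn 0.15, either way. A call with a gripper value outside its range is refused whole. The fingers move at their own pace and stop on an object; "newtons" is the grip in N (left out, the last holds). Time passes only in rows, so rows that do not move let the fingers close. It gives the time, the measured TCP pose, the force and the opening at its end, in the units of the state.
- telemetry.state(): the state, without advancing time (a new reading comes with each control period).
- grab_frame(name): name is "scene" or "top" or "wrist"; returns a dict with "color" (384x512x3 uint8, blue, green, red), "vfov" (degrees; the focal length in pixels is half the picture's height over the tangent of half this angle, whatever the lens; pixels are square), "cx", "cy" (the principal point, pixels), "position" and "attitude" of the camera in the world. Camera axes: x right, y down, z forward; pixel columns grow to the right and rows downward; lengths in m; the calibration is good to about 2 mm. A picture is of the moment at which its call begins. There is no depth.
- ticket.job_done(): hands the job in, once; it reports no verdict.
The state is a dict: "time_s": time; "joint_positions": joint angles; "qvel": joint speeds; "tau": joint torques, N m; "tcp_pos": TCP position; "ee_rot": TCP orientation; "force": force on the tool from outside, world axes, zero at the start; "wrist_torque": the same for the moment, N m; "finger_gap": finger opening in m.
Only numpy, scipy, OpenCV 4.12 (cv2) and the standard library are available. Lean on these libraries where they do the work, as an engineer would, in place of code of your own. Each camera call takes 0.05 s, during which the arm holds its last target. There are 200 camera calls.

### The job

The label printer on the doughnut counter needs a new roll. Put one fingertip on each of its two square release keys, press both down together and hold them down until the cover springs up by itself, then let go and draw clear so that the cover stands open. Do not press the small round feed key between them, do not push or lift the cover with the fingers, and leave the things standing around the printer where they are.

Things in the scene. Friction and masses are not known exactly. Their poses are not given: they have to be found in the camera images.
- printer: Grey desktop label printer, fixed to the counter: 118 mm wide (y), 200 mm deep (x), 138 mm high. Origin on the counter exactly under the midpoint between the two release keys; x points from the front (keys) to the rear (cover hinge), y to the left seen from the front, z up. The casing reaches 34 mm forward of the origin and 166 mm rearward. The deck round the keys is 112 mm above the counter.
- release_left_top (a point): Centre of the top face of the left release key (printer x = 0, y = +33 mm, 121.5 mm above the counter when up). Black, 20 x 20 mm square, 9.5 mm above the deck, goes straight down 7 mm; spring 1.4 N at first, 4.5 N fully down; springs back when let go. The two keys' centres are 66 mm apart.
- release_right_top (a point): Centre of the top face of the right release key (at printer x = 0, y = -33 mm), otherwise the same.
- release_left (a joint): How far the left release key is pressed, in m: 0 up, 0.007 fully down. Pressed past about 0.005 it draws back its catch under the cover. Either catch alone keeps the cover shut, so both keys must be down at the same time.
- release_right (a joint): The same for the right release key.
- cover (a joint): Angle of the cover in rad: 0 shut and latched, 0.40 fully open (its stop). Hinged along the rear edge; the front lip rises, about 55 mm in all. With both keys down a damped spring raises it slowly by itself: clear of the catches (0.10) after about 1 s, fully up 3 to 5 s after the press, where it stays. Keys let go too early catch it half-way; press again.
- cover_lip (a point): Middle of the front edge of the cover's lip, 21 mm behind the line of the release keys, 112 mm above the counter when shut. The lip is flat and level with the deck; 47 mm behind the keys' line the cover steps up to 138 mm.
- feed (a joint): How far the feed key is pressed, in m: 0 up, 0.003 down. Not to be pressed.
- feed_top (a point): Centre of the top of the round feed key, 12 mm in diameter, 4 mm above the deck, midway between the release keys and 10 mm forward of their line.
- spare_roll: Spare roll of labels standing on end, white, 62 mm in diameter, 52 mm high; loose; origin at the centre of its underside. Leave it alone.
- coffee_cup: Paper coffee cup with a white lid, 82 mm across, 108 mm high; loose; origin at the centre of its underside. Leave it alone.
- sugar_shaker: Glass sugar shaker with a steel cap, 66 mm across, 116 mm high; loose; origin at the centre of its underside. Leave it alone.
Mind the look-alikes: they are no part of the job. There is more than one size of the printer; the one meant has the size given above.

How it is judged (in metres and radians):
On the way:
1. both release keys are held down together until the cover has come up clear of its catches (value of joint each of release_left, release_right above 0.004 m and value of joint cover above 0.1 rad), for 0.1 s.
At the end, for the whole second after the job is handed in: The cover stands open (joint above 0.25 rad of its 0.40), both release keys are let go and up (within 1.5 mm), and the roll, cup and shaker are within 20 mm of where they stood (value of joint cover above 0.25 rad and value of joint each of release_left, release_right below 0.0015 m and distance of each of spare_roll, coffee_cup, sugar_shaker from where it was at the start of the episode below 0.02 m); the robot touches nothing.
It fails at once if the feed key is pressed (more than 1.5 mm) (value of joint feed above 0.0015 m).
It fails at once if the fingers push or lift the cover (more than 3 N) (contact force between the fingers and cover above 3 N).
It fails at once if a bystander is lifted, knocked over or pushed away (20 mm or 0.35 rad) (distance of any of spare_roll, coffee_cup, sugar_shaker from where it was at the start of the episode above 0.02 m or angle between any of spare_roll, coffee_cup, sugar_shaker's own z axis and vertical above 0.35 rad).
It also fails if it takes over 35 s, if anything falls off the work surface, if the arm or the gripper's body presses on something with over 40 N, if the wrist force passes 120 N, or if a joint passes its speed limit or range.

## Working session

There is one attempt and no reset: what is moved stays moved. The work goes in short steps, Python scripts to look and compute and a tool call to move; the robot and the scene stay as the last step left them, time stands still between calls to the robot, and variables do not carry over. Pictures are saved under pics/ and viewed, about 8 in all and at most 12, crops included, and the job is handed in when it is done.

Besides the shell and the picture viewer there is one more tool, called after "Emit:" by a JSON object that holds its "fn" and its "kwargs", one argument or row to a line. apply_moves: Moves the arm, as the interface text tells. Its arguments: {"type":"object","properties":{"deltas":{"type":"array","items":{"type":"array","items":{"type":"number"}}},"newtons":{"type":"number"}},"required":["deltas"]}

```bash
mkdir -p pics; ls; python3 - <<'E'
from rig import telemetry, grab_frame
import cv2,numpy as np
s=telemetry.state();print(s)
for n in("scene","top"):
    f=grab_frame(n);cv2.imwrite(f"pics/{n}0.png",f["color"])
    print(n,{k:v for k,v in f.items() if k!="color"})
E
```

```text
pics
{'time_s': 0.0, 'joint_positions': array([72.73344119, 19.07351834, -3.70706025, 83.70596208,  1.23776477,
       77.34177329, -5.07122161]), 'qvel': array([-0.00045771,  0.08189371,  0.01686591, -0.0669086 , -0.08463592,
        0.0593305 ,  0.07317975]), 'tau': array([-2.15591881e-04, -6.25457668e+01,  4.90194478e-02, -3.91615605e+01,
        1.62579113e-02,  9.91735869e-03,  2.95007487e-05]), 'tcp_pos': array([ 0.17188003, -0.60055161,  0.25249943]), 'ee_rot': array([-1.79918693e+02,  3.84925735e-03,  1.59723991e+01]), 'force': array([ 0.33107038, -0.22408348,  0.27080762]), 'wrist_torque': array([0.01090411, 0.03254652, 0.0021958 ]), 'finger_gap': 0.0853885408572006}
scene {'vfov': 51.191698035470495, 'cx': 253.95616212507898, 'cy': 193.98565602242704, 'position': array([ 1.32151373, -0.19544915,  0.87652577]), 'attitude': array([-132.56504769,    0.7975519 ,   72.20499672])}
top {'vfov': 45.71374708842686, 'cx': 257.4274915959943, 'cy': 193.25565371939007, 'position': array([0.40209407, 0.02750013, 1.05839414]), 'attitude': array([-172.82115528,    1.64890417,  -90.0893287 ])}
```

View pics/top0.png

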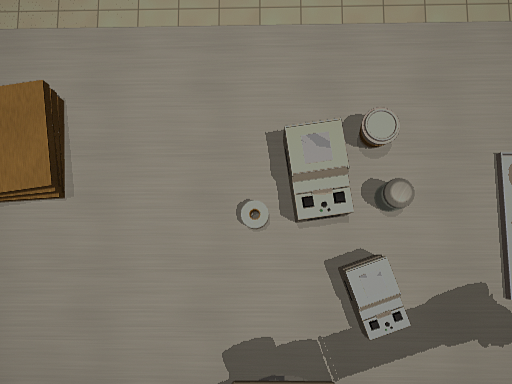

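View pics/scene0.png

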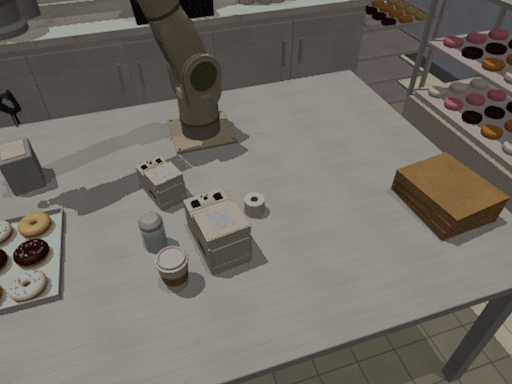

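The top view shows two look-alikes: a large printer with keys near (307,202)/(340,197), and a small one with keys near (374,325)/(397,317). I'll measure the key spacing to tell them apart. The roll is at (255,214), the cup at (380,125) and the shaker at (398,193).

```bash
cat > h.py <<'E'
import numpy as np,cv2
from scipy.spatial.transform import Rotation as R
from rig import telemetry, grab_frame
def ray(f,px,z):
    h,w=f["color"].shape[:2];F=h/2/np.tan(np.radians(f["vfov"]/2))
    px=np.atleast_2d(px).astype(float)
    d=np.c_[(px[:,0]-f["cx"])/F,(px[:,1]-f["cy"])/F,np.ones(len(px))]
    d=R.from_euler("xyz",f["attitude"],degrees=True).apply(d)
    p=np.array(f["position"]);return p+d*((z-p[2])/d[:,2])[:,None]
def proj(f,P):
    h,w=f["color"].shape[:2];F=h/2/np.tan(np.radians(f["vfov"]/2))
    c=R.from_euler("xyz",f["attitude"],degrees=True).inv().apply(np.atleast_2d(P)-f["position"])
    return c[:,:2]/c[:,2:]*F+[f["cx"],f["cy"]]
def blobs(f,x0,y0,x1,y1,th=45,amin=20):
    g=cv2.cvtColor(f["color"],cv2.COLOR_BGR2GRAY)[y0:y1,x0:x1]
    n,l,s,c=cv2.connectedComponentsWithStats((g<th).astype(np.uint8))
    return [(s[i,4],s[i,2],s[i,3],c[i]+[x0,y0]) for i in range(1,n) if s[i,4]>=amin]
E
python3 - <<'E'
from h import *
f=grab_frame("top")
for box in((294,185,352,217),(362,308,408,336)):
    b=blobs(f,*box)
    for q in b: print(q, ray(f,q[3],.1215).round(4))
c=f["color"]
a=cv2.resize(c[110:225,270:360],None,fx=4,fy=4,interpolation=2)
b=cv2.resize(c[245:345,330:420],None,fx=4,fy=4,interpolation=2)
o=np.zeros((460,720,3),np.uint8);o[:460,:360]=a;o[:400,360:]=b
cv2.imwrite("pics/crop1.png",o)
# corners of big printer front-top
for z in(.112,.138): print(z,ray(f,[[297,220],[352,212],[284,127],[341,120]],z).round(4))
E
```

```text
(np.int32(113), np.int32(12), np.int32(11), array([338.73451327, 196.9380531 ])) [[ 0.5117 -0.1134  0.1215]]
(np.int32(112), np.int32(12), np.int32(12), array([307.39285714, 201.26785714])) [[ 0.503  -0.0488  0.1215]]
(np.int32(22), np.int32(3), np.int32(15), array([294.5       , 209.63636364])) [[ 0.4858 -0.0221  0.1215]]
(np.int32(21), np.int32(6), np.int32(5), array([323.61904762, 203.76190476])) [[ 0.4977 -0.082   0.1215]]
(np.int32(25), np.int32(17), np.int32(3), array([332.88, 215.4 ])) [[ 0.4736 -0.1005  0.1215]]
(np.int32(70), np.int32(11), np.int32(11), array([396.9       , 315.97142857])) [[ 0.2728 -0.2228  0.1215]]
(np.int32(67), np.int32(10), np.int32(10), array([373.6119403 , 324.35820896])) [[ 0.2564 -0.1763  0.1215]]
(np.int32(23), np.int32(5), np.int32(13), array([363.34782609, 329.39130435])) [[ 0.2466 -0.1557  0.1215]]
0.112 [[ 0.465  -0.0275  0.112 ]
 [ 0.4812 -0.1414  0.112 ]
 [ 0.6634 -0.0023  0.112 ]
 [ 0.6775 -0.1235  0.112 ]]
0.138 [[ 0.4633 -0.026   0.138 ]
 [ 0.4791 -0.1368  0.138 ]
 [ 0.6562 -0.0015  0.138 ]
 [ 0.6699 -0.1194  0.138 ]]
```

View pics/crop1.png

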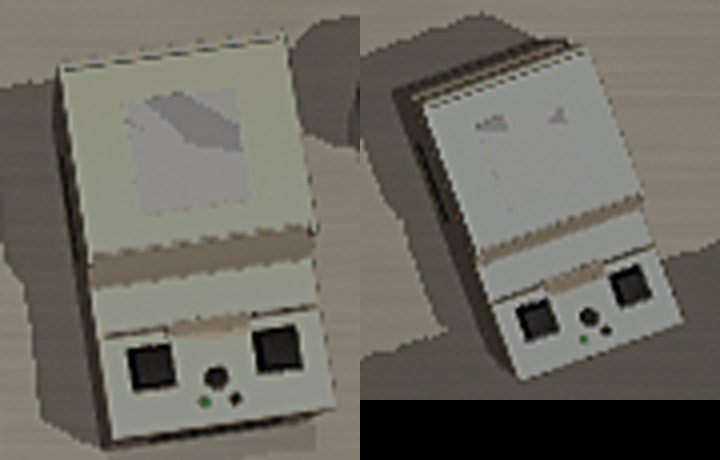

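The large printer's keys are 65 mm apart (66 given) and the small one's are about 49 mm, so I'm taking the large one at (323,200). Its key midpoint is about (0.507, -0.081) and its yaw about 7.7°. Next I turn the tool, narrow the fingers and travel there high.

Emit:
{"fn": "apply_moves", "kwargs": {
  "deltas": [
    [0.6,0,0,0,0.145],
    [0.6,0.031,-0.036,0,0],
    [0.6,0.031,-0.036,0,0],
    [0.6,0.031,-0.036,0,0],
    [0.6,0.031,-0.036,0,0]
  ]
}}

```text
time_s: 0.65
tcp_pos: [0.2736, -0.4413, 0.2495]
ee_rot: [-179.8, 0.2, 6.6]
force: [1.3, -0.3, -0.2]
finger_gap: 0.051
```

Emit:
{"fn": "apply_moves", "kwargs": {
  "deltas": [
    [0.6,0.031,-0.036,0,0],
    [0.6,0.031,-0.036,0,0],
    [0.6,0.031,-0.036,0,0],
    [0.6,0.031,-0.036,0,0],
    [0.6,0.031,-0.036,0,0]
  ]
}}

```text
time_s: 1.15
tcp_pos: [0.4099, -0.2354, 0.2491]
ee_rot: [-179.9, 0.3, 6.6]
force: [0.8, -1.4, -0.3]
finger_gap: 0.051
```

Emit:
{"fn": "apply_moves", "kwargs": {
  "deltas": [
    [0.6,0.028,-0.035,0,-0.02],
    [0.6,0.028,-0.035,0,0],
    [0.6,0.028,-0.035,0,0],
    [0.6,0.02,-0.03,0,0],
    [0.6,0,0,0,0]
  ]
}}

```text
time_s: 1.65
tcp_pos: [0.4996, -0.0742, 0.2491]
ee_rot: [-179.8, 0.2, 8.3]
force: [-0.6, 0.5, 0.9]
finger_gap: 0.0512
```

```bash
python3 - <<'E'
from h import *
s=telemetry.state();print(s["tcp_pos"],s["ee_rot"],s["finger_gap"])
fw=grab_frame("wrist");fs=grab_frame("scene")
print({k:v for k,v in fw.items() if k!="color"})
cv2.imwrite("pics/wrist1.png",fw["color"])
# predicted key centres
print(proj(fw,[[.503,-.0488,.1215],[.5117,-.1134,.1215]]))
for b in blobs(fw,0,0,512,384,45,100): print(b)
E
```

```text
[ 0.4996277  -0.07424145  0.24905057] [-1.79780553e+02  1.74533470e-01  8.29944809e+00] 0.05116977984170477
{'vfov': 64.27661443365112, 'cx': 263.4635499445119, 'cy': 189.419218366147, 'position': array([ 0.56524568, -0.06531061,  0.36976208]), 'attitude': array([164.70007088,   0.26187797, -81.62161071])}
[[234.39798526 179.28601287]
 [312.47093426 180.30823207]]
(np.int32(689), np.int32(39), np.int32(57), array([403.17851959,  32.26560232]))
(np.int32(266), np.int32(19), np.int32(18), array([134.87593985, 167.63909774]))
(np.int32(672), np.int32(27), np.int32(26), array([238.37202381, 177.40178571]))
(np.int32(518), np.int32(27), np.int32(26), array([314.10810811, 178.54247104]))
(np.int32(129), np.int32(12), np.int32(13), array([276.51937984, 188.95348837]))
(np.int32(44290), np.int32(512), np.int32(156), array([258.9533529 , 330.60528336]))
```

View pics/wrist1.png

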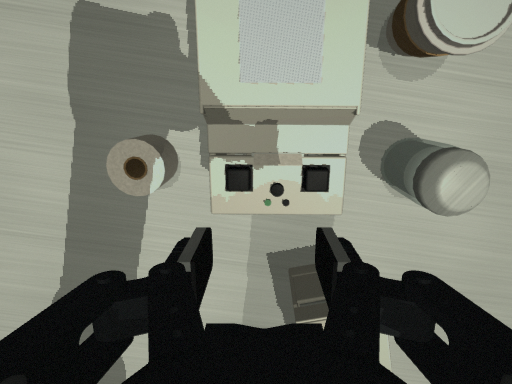

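The wrist view shows the keys at about (239,178) and (316,178), the feed key at (277,189), and the fingertips still forward of them at about (200,235) and (327,235). I'll work out the refined midpoint.

```bash
python3 - <<'E'
from h import *
fw=grab_frame("wrist");g=cv2.cvtColor(fw["color"],cv2.COLOR_BGR2GRAY)
n,l,s,c=cv2.connectedComponentsWithStats((g[150:205,210:345]<60).astype(np.uint8))
P=[]
for i in range(1,n):
    if s[i,4]>300:
        m=s[i,:2]+s[i,2:4]/2-.5+[210,150];p=ray(fw,m,.12)[0];print(s[i],m,p);P.append(p)
P=sorted(P,key=lambda p:-p[1]);v=P[0]-P[1];m=(P[0]+P[1])/2
yaw=np.degrees(np.arctan2(-v[0],v[1]));print("span",np.linalg.norm(v),"mid",m,"yaw",yaw)
t=telemetry.state();print("tool delta from TCP",R.from_euler("xyz",t["ee_rot"],degrees=True).inv().apply(m-t["tcp_pos"]),t["tcp_pos"])
E
```

```text
[  9  12  28  27 719] [232.5 175. ] [ 0.50477227 -0.05166873  0.12      ]
[ 86  12  28  27 697] [309.5 175. ] [ 0.51385211 -0.11535036  0.12      ]
span 0.06432568395284961 mid [ 0.50931219 -0.08350954  0.12      ] yaw 8.114640465694327
tool delta from TCP [0.01144725 0.00489977 0.12869819] [ 0.49792789 -0.08036125  0.24875852]
```

Emit:
{"fn": "apply_moves", "kwargs": {
  "deltas": [
    [0.64,0.008,0.003,0.03,0],
    [0.64,0,0,0.03,0],
    [0.64,0,0,0.02,0],
    [0.64,0,0,0,0],
    [0.64,0,0,0,0]
  ]
}}

```text
time_s: 2.3
tcp_pos: [0.5043, -0.0912, 0.1673]
ee_rot: [179.9, 0.3, 7.1]
force: [0.1, 0.0, 0.1]
finger_gap: 0.0546
```

```bash
python3 - <<'E'
from h import *
fw=grab_frame("wrist");fs=grab_frame("scene")
t=telemetry.state();print(t["tcp_pos"],t["ee_rot"],t["force"],t["finger_gap"])
print(proj(fs,[.508,-.0825,.12]))
a=cv2.resize(fs["color"][150:280,120:270],(600,520),interpolation=2)
cv2.imwrite("pics/s2.png",a)
cv2.imwrite("pics/w2.png",cv2.resize(fw["color"][110:300,130:390],(780,570),interpolation=2))
E
```

```text
[ 0.50465353 -0.09096905  0.16778335] [179.85355146   0.20034479   7.15434279] [ 0.56265104 -0.31873635 -0.03844801] 0.05501209764276982
[[206.77753695 198.06153313]]
```

View pics/w2.png

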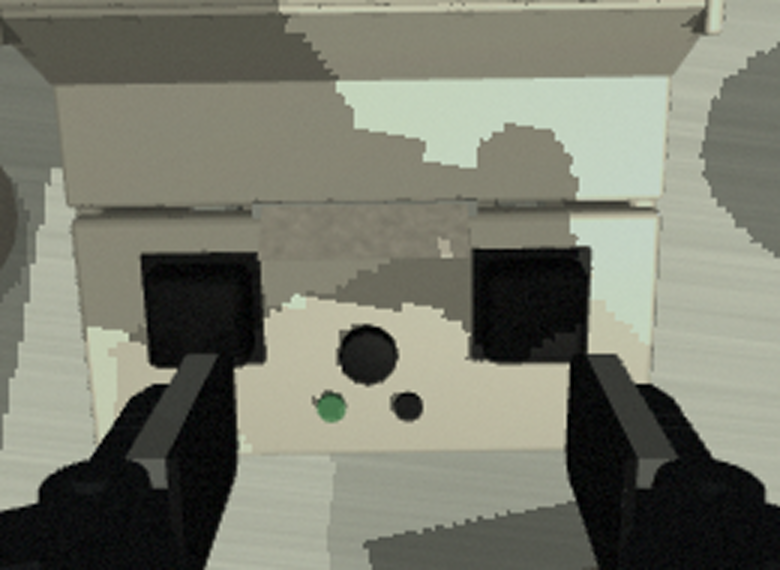

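View pics/s2.png

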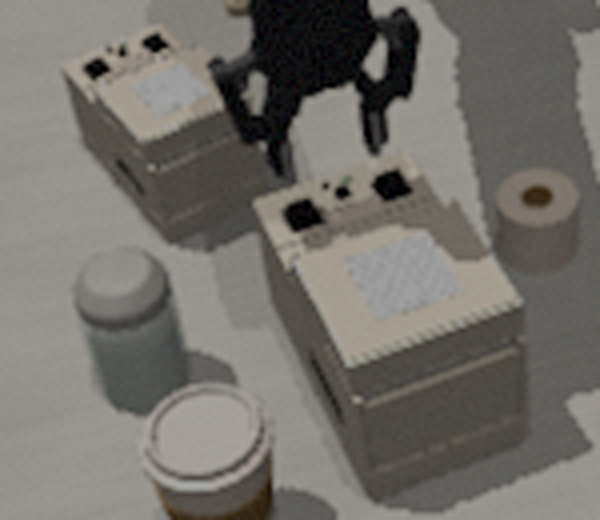

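The close crop shows both fingertips level but about 7 mm to the printer's right of the keys, which agrees with the TCP reading. I'll correct sideways and check the tip model against the image.

Emit:
{"fn": "apply_moves", "kwargs": {
  "deltas": [
    [0.67,0.0025,-0.008,0,-0.015],
    [0.67,0,0,0,0],
    [0.67,0,0,0,0]
  ]
}}

```text
time_s: 2.7
tcp_pos: [0.5075, -0.0823, 0.1704]
ee_rot: [179.8, -0.0, 8.1]
force: [-0.7, -0.4, 0.8]
finger_gap: 0.0574
```

```bash
python3 - <<'E'
from h import *
fw=grab_frame("wrist")
t=telemetry.state();print(t["tcp_pos"],t["ee_rot"],t["force"],t["finger_gap"])
Rt=R.from_euler("xyz",t["ee_rot"],degrees=True);g=t["finger_gap"]/2
im=fw["color"].copy()
for z in(.012,.022):
  for x in(-.011,.011):
    for y in(-g,g):
      p=proj(fw,t["tcp_pos"]+Rt.apply([x,y,z]))[0]
      cv2.circle(im,tuple(p.round().astype(int)),1,(0,0,255) if z>.02 else (0,255,255),-1)
Rp=R.from_euler("z",8,degrees=True)
for y in(-.033,.033):
  for a,b in((-1,-1),(-1,1),(1,1),(1,-1)):
    p=proj(fw,[.508,-.0825,0]+Rp.apply([.01*a,y+.01*b,.1215]))[0]
    cv2.circle(im,tuple(p.round().astype(int)),1,(0,255,0),-1)
cv2.imwrite("pics/w3.png",cv2.resize(im[110:300,130:390],(780,570),interpolation=2))
E
```

```text
[ 0.50753928 -0.08211522  0.17045704] [ 1.79764978e+02 -1.92297701e-02  8.08985346e+00] [0.03504237 0.4950937  0.69713094] 0.05756218292165833
```

View pics/w3.png

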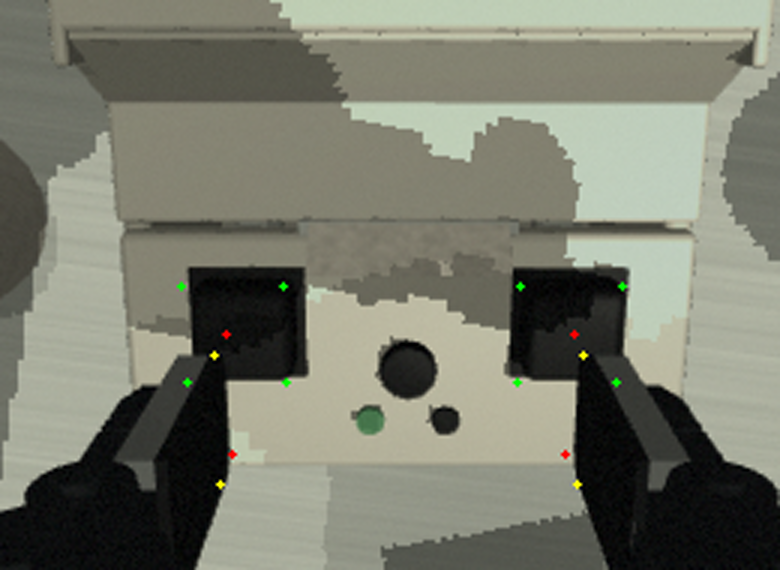

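The overlay shows the tips are about 11–12 mm ahead of the TCP at this opening, matching the yellow points. The keys, centred near (241,325) and (576,325), sit about 1.5 mm to the right of the finger centre. I'll nudge over and descend to just above contact.

Emit:
{"fn": "apply_moves", "kwargs": {
  "deltas": [
    [0.67,-0.0015,0.0015,0.015,0],
    [0.67,0,0,0.013,0],
    [0.67,0,0,0,0],
    [0.67,0,0,0,0]
  ]
}}

```text
time_s: 3.15
tcp_pos: [0.507, -0.0837, 0.1424]
ee_rot: [179.7, -0.1, 8.1]
force: [0.1, -0.0, 0.8]
finger_gap: 0.0571
```

```bash
python3 - <<'E'
from h import *
fw=grab_frame("wrist")
t=telemetry.state();print(t["tcp_pos"],t["ee_rot"],t["force"],t["finger_gap"])
cv2.imwrite("pics/w4.png",cv2.resize(fw["color"][110:300,130:390],(780,570),interpolation=2))
E
```

```text
[ 0.50685387 -0.08372889  0.14237865] [ 1.79729487e+02 -9.55224890e-02  8.11458200e+00] [0.26643972 1.06031334 0.31069863] 0.05717940212465904
```

View pics/w4.png

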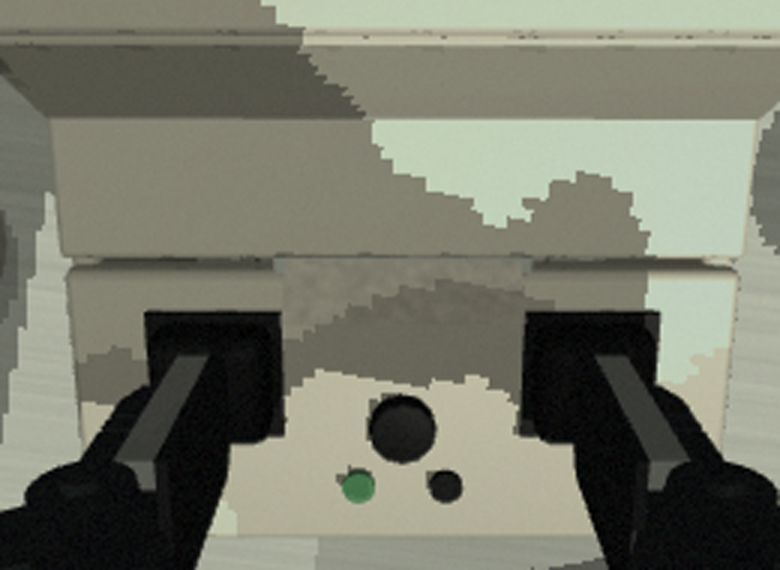

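The fingertips at (205,356) and (597,356) are now over the keys, centred to within 1 mm, and their rear edge is clear of the cover lip (row 258). Pressing.

Emit:
{"fn": "apply_moves", "kwargs": {
  "deltas": [
    [0.67,0,0,0.006,0],
    [0.67,0,0,0.004,0],
    [0.67,0,0,0.003,0],
    [0.67,0,0,0,0]
  ]
}}

```text
time_s: 3.6
tcp_pos: [0.5077, -0.0837, 0.1326]
ee_rot: [179.6, -0.2, 8.1]
force: [-5.3, 0.8, 7.9]
finger_gap: 0.0572
```

Emit:
{"fn": "apply_moves", "kwargs": {
  "deltas": [
    [0.67,-0.001,0,0.003,0],
    [0.67,0,0,0.002,0]
  ]
}}

```text
time_s: 3.8
tcp_pos: [0.508, -0.0837, 0.1319]
ee_rot: [179.5, -0.3, 8.1]
force: [-16.8, 0.4, 30.0]
finger_gap: 0.0575
```

```bash
python3 - <<'E'
from h import *
fw=grab_frame("wrist")
t=telemetry.state();print(t["tcp_pos"],t["ee_rot"],t["force"],t["finger_gap"])
cv2.imwrite("pics/w5.png",cv2.resize(fw["color"][110:300,130:390],(780,570),interpolation=2))
E
```

```text
[ 0.50794098 -0.08371161  0.13196495] [179.49435046  -0.27047222   8.09860093] [-12.84762961  -0.14883307  29.29513482] 0.05742188130361674
```

View pics/w5.png

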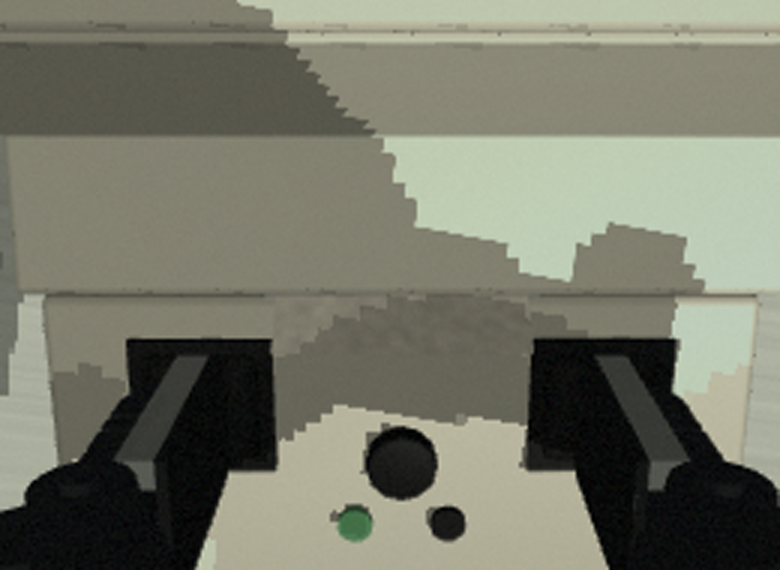

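Both keys are flush (the tops hardly show any sides) and the 30 N reaction means they have bottomed. The cover edge at row 293 looks like it is starting to move, so I'll hold lightly.

Emit:
{"fn": "apply_moves", "kwargs": {
  "deltas": [
    [0.67,0,0,0.0005,0],
    [0.67,0,0,0.0005,0],
    [0.67,0,0,0.0005,0],
    [0.67,0,0,0.0005,0],
    [0.67,0,0,0.0005,0]
  ]
}}

```text
time_s: 4.35
tcp_pos: [0.5079, -0.0837, 0.1331]
ee_rot: [179.3, -0.3, 8.1]
force: [-4.3, 0.1, 7.5]
finger_gap: 0.0569
```

Emit:
{"fn": "apply_moves", "kwargs": {
  "deltas": [
    [0.67,0,0,0.0005,0],
    [0.67,0,0,0.0005,0],
    [0.67,0,0,0.0005,0],
    [0.67,0,0,0.0005,0],
    [0.67,0,0,0.0005,0]
  ]
}}

```text
time_s: 4.85
tcp_pos: [0.5079, -0.0837, 0.133]
ee_rot: [179.2, -0.2, 8.1]
force: [-4.0, -0.2, 7.4]
finger_gap: 0.0573
```

```bash
python3 - <<'E'
from h import *
fw=grab_frame("wrist");fs=grab_frame("scene")
t=telemetry.state();print(t["tcp_pos"],t["ee_rot"],t["force"],t["finger_gap"])
o=np.hstack([cv2.resize(fw["color"],(420,315)),cv2.resize(fs["color"][170:275,155:275],(360,315),interpolation=2)])
cv2.imwrite("pics/w6.png",o)
E
```

```text
[ 0.50792821 -0.0836397   0.13298302] [179.23738534  -0.23768864   8.09601136] [-3.18493241  0.51852871  7.33159381] 0.057078423541489724
```

View pics/w6.png

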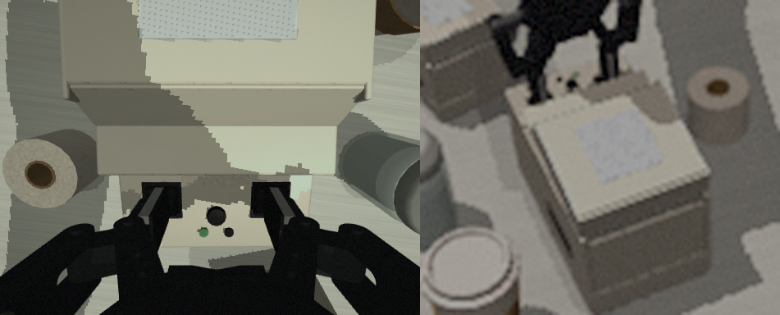

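The wrist view shows the lip wider than the casing, so the cover is rising. I'll hold a little firmer for the full opening time.

Emit:
{"fn": "apply_moves", "kwargs": {
  "deltas": [
    [0.67,0,0,0.0015,0],
    [0.67,0,0,0.001,0],
    [0.67,0,0,0.001,0],
    [0.67,0,0,0.001,0],
    [0.67,0,0,0.001,0]
  ]
}}

```text
time_s: 5.45
tcp_pos: [0.508, -0.0836, 0.1325]
ee_rot: [179.1, -0.2, 8.1]
force: [-6.9, 0.9, 14.2]
finger_gap: 0.0572
```

Emit:
{"fn": "apply_moves", "kwargs": {
  "deltas": [
    [0.67,0,0,0.001,0],
    [0.67,0,0,0.001,0],
    [0.67,0,0,0.001,0],
    [0.67,0,0,0.001,0],
    [0.67,0,0,0.001,0]
  ]
}}

```text
time_s: 5.95
tcp_pos: [0.508, -0.0835, 0.1326]
ee_rot: [178.9, -0.1, 8.1]
force: [-6.1, 1.6, 14.6]
finger_gap: 0.0575
```

Emit:
{"fn": "apply_moves", "kwargs": {
  "deltas": [
    [0.67,0,0,0.001,0],
    [0.67,0,0,0.001,0],
    [0.67,0,0,0.001,0],
    [0.67,0,0,0.001,0],
    [0.67,0,0,0.001,0]
  ]
}}

```text
time_s: 6.45
tcp_pos: [0.508, -0.0835, 0.1327]
ee_rot: [178.7, -0.1, 8.1]
force: [-7.3, 0.2, 14.6]
finger_gap: 0.0574
```

Emit:
{"fn": "apply_moves", "kwargs": {
  "deltas": [
    [0.67,0,0,0.001,0],
    [0.67,0,0,0.001,0],
    [0.67,0,0,0.001,0],
    [0.67,0,0,0.001,0],
    [0.67,0,0,0.001,0]
  ]
}}

```text
time_s: 6.95
tcp_pos: [0.508, -0.0834, 0.1328]
ee_rot: [178.6, -0.1, 8.1]
force: [-6.6, 0.8, 13.1]
finger_gap: 0.0576
```

Emit:
{"fn": "apply_moves", "kwargs": {
  "deltas": [
    [0.67,0,0,0.001,0],
    [0.67,0,0,0.001,0],
    [0.67,0,0,0.001,0],
    [0.67,0,0,0.001,0],
    [0.67,0,0,0.001,0]
  ]
}}

```text
time_s: 7.45
tcp_pos: [0.508, -0.0834, 0.1329]
ee_rot: [178.4, -0.0, 8.1]
force: [-6.4, 0.3, 14.7]
finger_gap: 0.0577
```

Emit:
{"fn": "apply_moves", "kwargs": {
  "deltas": [
    [0.67,0,0,0.001,0],
    [0.67,0,0,0.001,0],
    [0.67,0,0,0.001,0],
    [0.67,0,0,0.001,0],
    [0.67,0,0,0.001,0]
  ]
}}

```text
time_s: 7.95
tcp_pos: [0.508, -0.0833, 0.133]
ee_rot: [178.2, 0.0, 8.1]
force: [-6.9, 1.5, 14.8]
finger_gap: 0.0576
```

Emit:
{"fn": "apply_moves", "kwargs": {
  "deltas": [
    [0.67,0,0,0.001,0],
    [0.67,0,0,0.001,0],
    [0.67,0,0,0.001,0],
    [0.67,0,0,0.001,0],
    [0.67,0,0,0.001,0]
  ]
}}

```text
time_s: 8.45
tcp_pos: [0.508, -0.0833, 0.1331]
ee_rot: [178.0, 0.1, 8.1]
force: [-7.0, 0.6, 14.6]
finger_gap: 0.0576
```

```bash
python3 - <<'E'
from h import *
fw=grab_frame("wrist");fs=grab_frame("scene")
t=telemetry.state();print(t["time_s"],t["tcp_pos"],t["ee_rot"],t["force"],t["finger_gap"])
o=np.hstack([cv2.resize(fw["color"],(420,315)),cv2.resize(fs["color"][170:275,155:275],(360,315),interpolation=2)])
cv2.imwrite("pics/w7.png",o)
E
```

```text
8.55 [ 0.50804456 -0.08326054  0.1330998 ] [1.78032247e+02 6.24647973e-02 8.09736900e+00] [-7.70684892  0.14992545 14.27018681] 0.05729850373836668
```

View pics/w7.png

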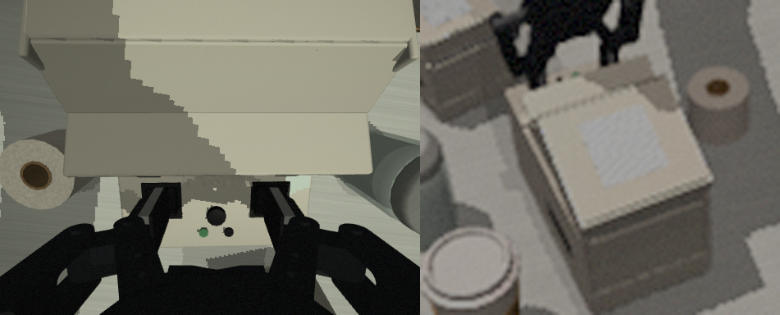

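The cover is up: by the lip's apparent width it is about 50 mm above its shut height. I'll hold briefly again, then withdraw up and forward.

Emit:
{"fn": "apply_moves", "kwargs": {
  "deltas": [
    [0.67,0,0,0.001,0],
    [0.67,0,0,0.001,0],
    [0.67,0,0,0.001,0],
    [0.67,0,0,0.001,0],
    [0.67,0,0,0.001,0]
  ]
}}

```text
time_s: 9.05
tcp_pos: [0.508, -0.0832, 0.1332]
ee_rot: [177.9, 0.1, 8.1]
force: [-7.4, -0.2, 14.6]
finger_gap: 0.0573
```

Emit:
{"fn": "apply_moves", "kwargs": {
  "deltas": [
    [0.67,-0.001,0,-0.008,0],
    [0.67,-0.006,0,-0.012,0],
    [0.67,-0.015,0,-0.02,0],
    [0.67,-0.02,0,-0.025,0],
    [0.67,-0.02,0,-0.03,0]
  ]
}}

```text
time_s: 9.55
tcp_pos: [0.4435, -0.0875, 0.2291]
ee_rot: [178.1, 0.3, 8.2]
force: [0.9, -0.5, -0.2]
finger_gap: 0.0571
```

Emit:
{"fn": "apply_moves", "kwargs": {
  "deltas": [
    [0.67,-0.02,0,-0.03,0],
    [0.67,-0.01,0,-0.02,0],
    [0.67,0,0,0,0],
    [0.67,0,0,0,0],
    [0.67,0,0,0,0]
  ]
}}

```text
time_s: 10.05
tcp_pos: [0.4106, -0.0899, 0.2853]
ee_rot: [177.8, 0.0, 8.1]
force: [-0.6, 0.4, -0.2]
finger_gap: 0.0571
```

```bash
python3 - <<'E'
from h import *
fw=grab_frame("wrist");fs=grab_frame("scene");ft=grab_frame("top")
t=telemetry.state();print(t["time_s"],t["tcp_pos"],t["ee_rot"],t["force"])
o=np.hstack([cv2.resize(fw["color"],(400,300)),cv2.resize(fs["color"][150:290,120:280],(343,300),interpolation=2)])
b=np.hstack([cv2.resize(ft["color"][90:240,230:420],(380,300),interpolation=2),cv2.resize(cv2.imread("pics/top0.png")[90:240,230:420],(363,300),interpolation=2)])
cv2.imwrite("pics/w8.png",np.vstack([o,b]))
E
```

```text
10.2 [ 0.41057481 -0.08989605  0.28493917] [1.77899116e+02 8.10056571e-02 8.15577111e+00] [-0.0838143   1.37274221  0.37474619]
```

View pics/w8.png

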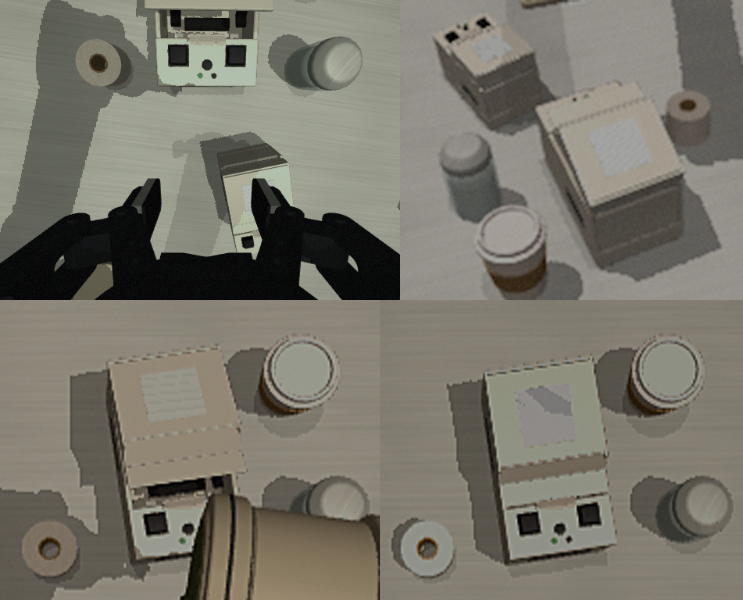

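The pictures show the cover standing open with the inside of the printer visible, and both keys up at (178,55) and (236,55). The feed key is untouched, the roll, cup and shaker are where they were, and the gripper is clear. Handing in.

```bash
python3 -c "
from rig import ticket
print(ticket.job_done())"
```

```text
the job is handed in; nothing more can be done
None
```

The label printer's cover is open, and the job was handed in at about 10 s of the 35 s allowed. No verdict was reported.

- **Which printer:** I chose the larger of the two, whose keys measured about 65 mm apart (66 given). The smaller one's were about 49 mm apart.
- **Press:** I set one fingertip on each release key, pressed both down and held them for about 5.5 s while the cover rose by itself. I then drew back up and forward.
- **Last checks:** The final pictures show the cover open, both keys up, and the feed key untouched. The roll, cup and shaker are where they stood by eye; I did not measure them. The gripper is clear, with about 0 N on it beyond noise.

**Less certain points:**
- The force peaked at about 30 N when the keys bottomed.
- There was a steady sideways drag of 3–8 N while holding (up to 17 N at the peak). I took it for friction on the keys. The fingers looked clear of the cover in every picture, but I did not measure that contact directly.
- The cover angle and key travel were judged from images and force only.

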